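# Cock the glass-rod snapper

## Task

Cock the rod snapper: draw its sprung striker arm back by the red upright handle until it has clicked past the yellow hook, without crushing the black rubber buffer just behind, then ease it forward until the hook carries it and let go so that it stays cocked. The hook has a hair trigger: never let the arm snap forward, not even once, and leave the rod, firebrick, brass mould and jar where they are.

Things in the scene. Friction and masses are not known exactly. Their poses are not given: they have to be found in the camera images.
- base: Green steel base plate of the rod snapper, 270 x 290 mm, 12 mm thick, fixed to the bench at some place and yaw. Origin: centre of its underside; x and y along its edges, z up. The striker's pivot stands at (-50, -100) mm in this frame, the catch at the +y side.
- striker (a joint): Angle of the striker arm about its upright pivot: 0 = home (arm 0.95 rad clockwise from base +y, seen from above); grows counter-clockwise when drawn back. A spring pulls it home: 2.8 N at the handle at 0, rising evenly to 8 N at 0.95, 9 N at 1.15. The hook will hold it somewhere between 0.8 and 1.1. Pushed 2 to 3 mm on against the hook, or let go free 3 mm early, it trips it and fires, fast.
- slot (a point): Point on the base's top, 210 mm from the pivot axis in the base's +y direction: middle of the dark catch block's range. The block (95 x 36 mm) is clamped by hand up to 0.14 rad either way round the pivot axis and is not measured. It carries the yellow hook (33 to 49 mm above the bench), its red trigger tail and the buffer; keep the hand off these.
- pin (a point): Middle of the brass pin (12 mm diameter) at the arm's end, 190 mm from the pivot axis. Drawn back, it pushes the hook's tooth aside over about 12 mm (3 to 5 N more at the handle); then the load drops as the tooth clicks in, and 7 mm further the pin is right behind it. Eased forward again, the load on the hand falls from the spring's 8 N to nothing within 2 mm as the hook takes it.
- handle (a point): Middle of the red handle on the striker arm: upright round grip, 22 mm in diameter, 55 mm tall (60 to 115 mm above the bench), 160 mm from the pivot axis; this point is 88 mm above the bench. The steel arm below it is 20 mm wide, its top 47 mm above the bench.
- pivot (a point): Point on the striker's upright pivot axis, 41 mm above the bench; coil spring and post reach 82 mm above the bench.
- rod: Loose glass rod, 10 mm in diameter and 170 mm long, lying level in two slotted steel rests (tops 49 mm above the bench) beside the arm's home place. Origin: underside of its middle; its own x runs along it. Leave it there.
- brick: Loose pale firebrick, 110 x 200 x 60 mm, lying on the bench near the snapper. Origin: centre of its underside; y along its length.
- mould: Loose brass mould cup, 72 mm in diameter and 60 mm tall, standing on the bench. Origin: centre of its underside.
- jar: Loose amber glass jar with a steel cap, 60 mm in diameter and 85 mm tall, standing on the bench. Origin: centre of its underside.
- buffer (a joint): How far the pin has pressed in the sprung black rubber buffer (m): 0 = free. The pin meets it 5 mm (at the pin) behind the place where the hook will hold it. It adds 3 N at first and 1.5 N per mm; pressed beyond 4 mm (about 10 N more at the handle) it is crushed.
There are look-alikes about, which are no part of the job. Leave any purple look-alike of the jar alone.

How it is judged (in metres and radians):
On the way:
1. the striker arm is drawn well back (value of joint striker above 0.78 rad), for 0.1 s.
At the end, for the whole second after the job is handed in: The striker arm rests on the hook at an angle between 0.78 and 1.12 rad, still, with nothing holding it; rod, firebrick, mould and jar are within 20 mm of where they were, mould and jar upright (value of joint striker between 0.78 and 1.12 rad and velocity of joint striker between -0.05 and 0.05 rad/s and distance of each of rod, brick, mould, jar from where it was at the start of the episode below 0.02 m and angle between each of mould, jar's own z axis and vertical below 0.2 rad); the robot touches nothing.
It fails at once if the striker arm snaps forward (faster than 4 rad/s) (velocity of joint striker below -4 rad/s).
It fails at once if the rubber buffer is crushed (pressed in more than 4 mm) (value of joint buffer above 0.004 m).
It fails at once if rod, firebrick, mould or jar is pushed more than 30 mm (distance of any of rod, brick, mould, jar from where it was at the start of the episode above 0.03 m).
It also fails if it takes over 61 s, if anything falls off the work surface, if the arm or the gripper's body presses on something with over 40 N, if the wrist force passes 120 N, or if a joint passes its speed limit or range.

## Robot

A 6-joint arm with a two-finger parallel gripper is mounted at the origin on the work surface. World frame = base frame: x ahead of the robot, y to its left, z up, the work surface at z = 0. Lengths are in mm, angles in rad, forces in N, time in s.
With the tool pointing down it reaches from about 350 to 925 mm from the base axis. Payload 6.4 kg.
Tool frame: the origin (TCP) lies between the finger pads; the fingertips stand bot.nose_length ahead of it and the grasp point (between the pads) is the TCP (bot.nose_length is the distance from the TCP to the fingertips, in mm); y points along the fingers, z is the direction in which the jaws open and shut, and the axes are right-handed (so a half turn about y gives the same grasp; the last joint's range is limited). The gripper opens to 94 mm and grips with 3 to 60 N. Pads are 16 mm wide; open, the fingers measure 119 mm over their backs; the gripper's body (75 mm by 177 mm) begins 78 mm behind the grasp point.
Start: joints at [-1.45, 0.245, 1.558, -0, 1.339, -0.174], TCP at [188.861, -621.969, 224.455] pointing down, gripper open.
Joint ranges: [-3.13, 3.13], [-1.02, 2.26], [0.13, 2.54], [-0.95, 4.09], [0.21, 2.88], [-2.74, 2.74]. Speed limits (rad/s): [2.57, 2.57, 3.14, 3.14, 3.14, 3.14].

## Interface

Orientations are given as a unit quaternion [w, x, y, z].
In Python, from plant import bot gives the robot as it stands.
- The arm moves only by the shell command python3 -m jog 'ROWS' [FORCE]. ROWS is JSON, a list of rows, each an object with "xyz": the shift along the tool's x, y, z in m, a list of three; "rotation": the turn, a rotation vector about the tool's x, y, z in degrees, a list of three; "fingers": the finger opening in m, from 0 to 0.094. A call has 1 to 12 rows; each row shifts and turns the commanded pose from where the row before left it, along the tool's axes as they then stand; what a row does not reach is not made up. A row lasts 1/12 s, in which the tool goes at most 41.7 mm and 7.16 degrees, less where a joint would pass 70% of its speed; a pose out of reach is approached as far as the arm can. A call with a gripper value outside its range is refused whole. The fingers move at their own pace and stop on an object; FORCE is the grip in N (left out, the last holds). Time passes only in rows, so rows that do not move let the fingers close. It gives the time, the measured TCP pose, the force and the opening at its end, in the units of the state.
- bot.get_obs(): the state, without advancing time (a new reading comes with each control period).
- bot.get_image(name): name is "scene" or "top" or "wrist"; returns a dict with "img" (400x640x3 uint8, red, green, blue), "intrinsics" (3x3 intrinsics, pixels), "xyz" and "orientation" of the camera in the world; the wrist camera has in their place "T_tool_cam" (4x4, takes a point from camera to tool coordinates, whose origin is the TCP and whose axes are the tool frame's). Camera axes: x right, y down, z forward; pixel columns grow to the right and rows downward; lengths in mm; the calibration is good to about 2 mm. A picture is of the moment at which its call begins: read the wrist's pose just before it. There is no depth.
- bot.sign_off(): hands the job in, once; it reports no verdict.
Trained networks look in a picture, given as the dict that the camera call returned (one of the last four; its "shot" number tells which), for a name from the list of things; names that differ only in an ending like _2 or _b are one class to them, and where a whole thing is asked for, a point or a joint stands for the part that bears it (a point fixed in the world has none). Each returns a list of dicts, best first, with "p" (0 to 1); they miss things now and then, are a little off and sometimes report something else, mostly with a low value. They report only what shows in the picture. A call takes as long as a camera call. They do not tell look-alikes from the thing itself.
- bot.spot_in(target, picture): "location" ([column, row] in pixels, amid what is visible of it).
- bot.trace(target, picture): "region" (400x640 bool, what is visible of it) and "location" ([column, row] in pixels, amid what is visible of it).
The state is a dict: "t": time; "joints": joint angles; "qvel": joint speeds; "tau": joint torques, N m; "tool_pos": TCP position; "eef_rot": TCP orientation; "wrist_force": force on the tool from outside, world axes, zero at the start; "torque": the same for the moment, N m; "width": finger opening in mm.
Only numpy, scipy, OpenCV 4.12 (cv2) and the standard library are available. Lean on these libraries where they do the work, as an engineer would, in place of code of your own. Each camera call takes 0.05 s, during which the arm holds its last target.

## Working session

There is one attempt and no reset: what is moved stays moved. The work goes in short steps, Python scripts to look and compute and a shell command to move; the robot and the scene stay as the last step left them, time stands still between calls to the robot, and variables do not carry over. Pictures are saved under pics/ and viewed, and the job is handed in when it is done.

```bash
ls; mkdir -p pics; python3 - <<'E'
from plant import bot
import cv2,numpy as np
o=bot.get_obs();print({k:np.round(v,3) for k,v in o.items()},bot.nose_length)
for n in ["scene","top"]:
    im=bot.get_image(n);cv2.imwrite(f"pics/{n}0.png",im["img"][:,:,::-1])
    print(n,im["intrinsics"],im["xyz"],im["orientation"])
    for t in ["base","handle","pin","pivot","striker","slot","buffer","rod","brick","mould","jar"]:
        try: print(t,[(np.round(d["location"]),round(d["p"],2)) for d in bot.spot_in(t,im)][:4])
        except Exception as e: print(t,e)
E
```

```text
pics
{'t': np.float64(0.0), 'joints': array([-1.45 ,  0.246,  1.559,  0.   ,  1.339, -0.174]), 'qvel': array([-0.001,  0.   , -0.001,  0.002,  0.001,  0.002]), 'tau': array([-0.0000e+00, -4.1584e+01, -3.1460e+01,  6.9000e-02,  3.3000e-02,
       -0.0000e+00]), 'tool_pos': array([ 188.796, -621.402,  223.37 ]), 'eef_rot': array([ 0.104, -0.104,  0.7  , -0.699]), 'wrist_force': array([-0.342,  0.123,  0.431]), 'torque': array([ 0.029, -0.008,  0.011]), 'width': np.float64(94.138)} 19.0
scene [[460.24949765   0.         318.64741257]
 [  0.         460.24949765 193.33031681]
 [  0.           0.           1.        ]] [1010.80417456  790.46044226  991.61352101] [-0.08326957  0.24343121  0.90181645 -0.34718081]
base [(array([316., 205.]), 0.62), (array([354., 213.]), 0.17)]
handle [(array([303., 187.]), 0.89)]
pin [(array([299., 190.]), 0.58)]
pivot [(array([301., 189.]), 0.85)]
striker [(array([300., 191.]), 0.82)]
slot [(array([314., 206.]), 0.62), (array([354., 213.]), 0.35)]
buffer [(array([318., 202.]), 0.49), (array([302., 191.]), 0.39)]
rod [(array([261., 228.]), 0.57)]
brick [(arr
[... 183 characters left out ...]
 317.7175773 ]
 [  0.         477.51622768 200.71918972]
 [  0.           0.           1.        ]] [ 483.51301146   64.94767566 1219.69162711] [-0.0306315   0.71525119 -0.69665156  0.04641183]
base [(array([313., 203.]), 0.86)]
handle [(array([328., 196.]), 0.66), (array([403., 238.]), 0.62)]
pin [(array([332., 193.]), 0.87)]
pivot [(array([330., 198.]), 0.92), (array([405., 241.]), 0.44)]
striker [(array([330., 192.]), 0.94)]
slot [(array([315., 199.]), 0.72)]
buffer [(array([273., 222.]), 0.37)]
rod [(array([312., 138.]), 0.58)]
brick [(array([407., 241.]), 0.94)]
mould [(array([226., 163.]), 0.7)]
jar [(array([169., 201.]), 0.93), (array([214., 219.]), 0.75), (array([187., 254.]), 0.55)]
```

```bash
python3 - <<'E'
import cv2
a=cv2.imread("pics/top0.png");cv2.imwrite("pics/top0z.png",cv2.resize(a[90:310,130:450],(800,550),interpolation=cv2.INTER_CUBIC))
a=cv2.imread("pics/scene0.png");cv2.imwrite("pics/scene0z.png",cv2.resize(a[90:330,190:510],(800,600),interpolation=cv2.INTER_CUBIC))
E
```

```text
(no output)
```

View pics/top0z.png

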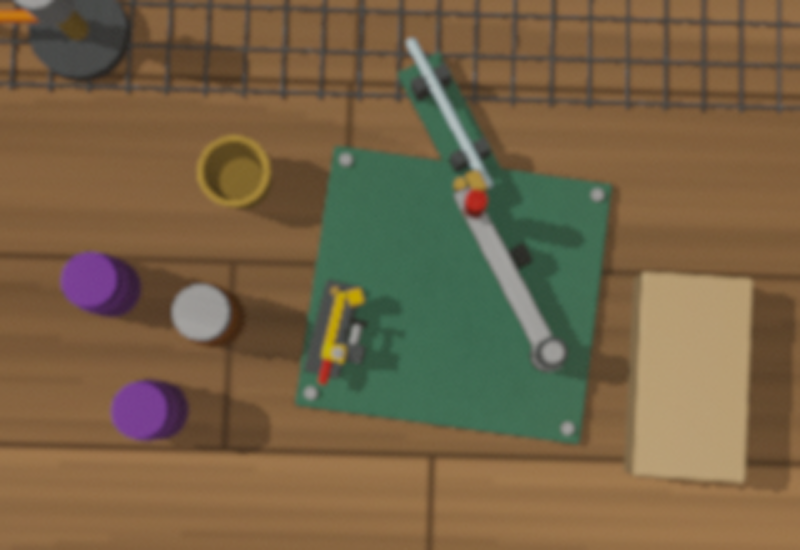

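View pics/scene0z.png

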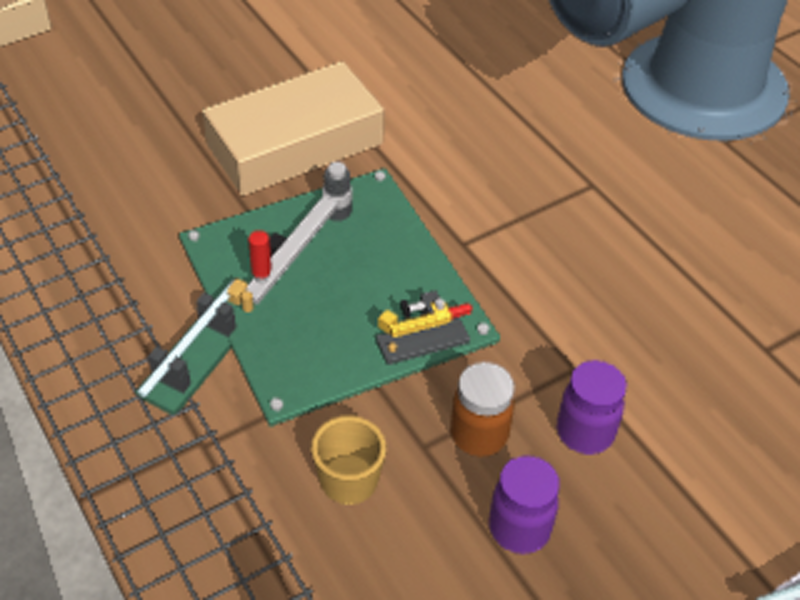

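The top view shows +y to the left and +x up. The arm is at home, with the handle at zoom (476,202), the pivot at (552,352) and the catch on the left at (340,325). Next I'll fit the base pose from points in both views.

```bash
cat > h.py <<'E'
import numpy as np,cv2
from scipy.spatial.transform import Rotation as R
from scipy.optimize import least_squares
def rot(q): return R.from_quat([q[1],q[2],q[3],q[0]]).as_matrix()
CAM={"top":(np.array([[477.51622768,0,317.7175773],[0,477.51622768,200.71918972],[0,0,1]]),np.array([483.51301146,64.94767566,1219.69162711]),rot([-0.0306315,0.71525119,-0.69665156,0.04641183])),
"scene":(np.array([[460.24949765,0,318.64741257],[0,460.24949765,193.33031681],[0,0,1]]),np.array([1010.80417456,790.46044226,991.61352101]),rot([-0.08326957,0.24343121,0.90181645,-0.34718081]))}
def proj(c,P):
    K,t,M=CAM[c];p=K@(M.T@(np.asarray(P,float)-t));return p[:2]/p[2]
def back(c,uv,z):
    K,t,M=CAM[c];d=M@np.linalg.inv(K)@[uv[0],uv[1],1];return t+d*(z-t[2])/d[2]
def bw(b,p):
    c,s=np.cos(b[2]),np.sin(b[2]);return np.array([b[0]+c*p[0]-s*p[1],b[1]+s*p[0]+c*p[1],p[2]])
E
python3 - <<'E'
from h import *
zt=lambda x,y:(x/2.5+130,y/2.5+90)
zs=lambda x,y:(x/2.5+190,y/2.5+90)
for n,p,z in [("TL",(335,147),12),("TR",(612,184),12),("BR",(582,443),12),("BL",(297,405),12),("piv",(552,352),82),("hand",(476,202),115),("jar",(202,312),85)]:
    print("top",n,np.round(back("top",zt(*p),z)))
for n,p,z in [("hand",(260,237),115),("piv",(337,168),82),("TR",(179,235),12),("TL",(270,423),12),("BR",(385,169),12),("BL",(499,338),12),("jar",(487,385),85)]:
    print("scene",n,np.round(back("scene",zs(*p),z)))
obs=[("top",zt(335,147),(135,145,12)),("top",zt(612,184),(135,-145,12)),("top",zt(582,443),(-135,-145,12)),("top",zt(297,405),(-135,145,12)),("top",zt(552,352),(-50,-100,82)),
("scene",zs(179,235),(135,-145,12)),("scene",zs(270,423),(135,145,12)),("scene",zs(385,169),(-135,-145,12)),("scene",zs(499,338),(-135,145,12)),("scene",zs(337,168),(-50,-100,82))]
a=.95;hd=(-50+160*np.sin(a),-100+160*np.cos(a),115)
obs+=[("top",zt(476,202),hd),("scene",zs(260,237),hd)]
f=lambda b:np.concatenate([proj(c,bw(b,p))-np.array(u) for c,u,p in obs])
r=least_squares(f,[480,70,-.1],x_scale=[1,1,.01],loss="soft_l1");print(r.x,np.round(r.fun,1))
for c in CAM:
    o2=[o for o in obs if o[0]==c]
    rr=least_squares(lambda b:np.concatenate([proj(c,bw(b,p))-np.array(u) for c,u,p in o2]),r.x,x_scale=[1,1,.01]);print(c,rr.x)
b=r.x;print("pivot",bw(b,(-50,-100,41)),"handle",bw(b,hd),"handle@.95",bw(b,(-50,60,88)))
E
```

```text
top TL [746. 181.  12.]
top TR [ 716. -105.   12.]
top BR [451. -78.  12.]
top BL [482. 209.  12.]
top piv [538. -40.  82.]
top hand [675.  37. 115.]
top jar [567. 294.  85.]
scene hand [676.  43. 115.]
scene piv [537. -36.  82.]
scene TR [716. -96.  12.]
scene TL [747. 188.  12.]
scene BR [451. -67.  12.]
scene BL [485. 217.  12.]
scene jar [567. 301.  85.]
[ 5.98108910e+02  5.47746696e+01 -1.08416835e-01] [-1.3 -0.7 -0.4 -0.2 -1.2  1.2 -1.8  0.9 -0.2  0.3 -1.3 -1.5 -0.9 -1.
 -0.4 -1.8  0.7 -1.7 -0.7 -0.7 -0.8 -0.7 -1.1 -0.6]
top [ 5.98524563e+02  5.24447561e+01 -1.05954916e-01]
scene [ 5.98747468e+02  5.93103333e+01 -1.11917134e-01]
pivot [537.58202121 -39.227967    41.        ] handle [677.03488906  39.21244127 115.        ] handle@.95 [554.89475192 119.83261691  88.        ]
```

```bash
cat >> h.py <<'E'
def go(o,target,zdir=None):
    M=rot(o["eef_rot"]);print("axes x,y,z",np.round(M.T,3).tolist(),"pos",np.round(o["tool_pos"],1))
    if zdir is not None:
        for s in (1,-1):
            z=s*np.array([zdir[0],zdir[1],0]);z/=np.linalg.norm(z);y=np.array([0,0,-1.]);W=np.column_stack([np.cross(y,z),y,z])
            rv=R.from_matrix(M.T@W).as_rotvec(degrees=True);print("s",s,"rotvec deg",np.round(rv,2),"shift after rot mm",np.round(W.T@(np.array(target)-o["tool_pos"]),1))
    print("shift now",np.round(M.T@(np.array(target)-o["tool_pos"]),1))
E
python3 - <<'E'
from h import *
from plant import bot
o=bot.get_obs()
go(o,[677,39,220],(-.491,.871))
E
```

```text
axes x,y,z [[-0.957, -0.29, -0.0], [-0.0, 0.0, -1.0], [0.29, -0.957, -0.0]] pos [ 188.8 -622.   224.4]
s 1 rotvec deg [  0.   167.48   0.  ] shift after rot mm [749.8   4.4 336.1]
s -1 rotvec deg [  0.   -12.52  -0.  ] shift after rot mm [-749.8    4.4 -336.1]
shift now [-659.1    4.5 -490.7]
```

```bash
python3 -m jog '[{"xyz":[-0.032,0,-0.024],"rotation":[0,0,0],"fingers":0.06},{"xyz":[-0.032,0,-0.024],"rotation":[0,0,0],"fingers":0.06},{"xyz":[-0.032,0,-0.024],"rotation":[0,0,0],"fingers":0.06},{"xyz":[-0.032,0,-0.024],"rotation":[0,0,0],"fingers":0.06},{"xyz":[-0.032,0,-0.024],"rotation":[0,0,0],"fingers":0.06},{"xyz":[-0.032,0,-0.024],"rotation":[0,0,0],"fingers":0.06},{"xyz":[-0.032,0,-0.024],"rotation":[0,0,0],"fingers":0.06},{"xyz":[-0.032,0,-0.024],"rotation":[0,0,0],"fingers":0.06},{"xyz":[-0.032,0,-0.024],"rotation":[0,0,0],"fingers":0.06},{"xyz":[-0.032,0,-0.024],"rotation":[0,0,0],"fingers":0.06},{"xyz":[-0.032,0,-0.024],"rotation":[0,0,0],"fingers":0.06},{"xyz":[-0.032,0,-0.024],"rotation":[0,0,0],"fingers":0.06}]'
python3 - <<'E'
from h import *
from plant import bot
o=bot.get_obs();print(np.round(o["joints"],2))
go(o,[677,39,220],(-.491,.871))
E
```

```text
t: 2.2
tool_pos: [473.5, -233.1, 224.8]
eef_rot: [-0.104, 0.104, -0.699, 0.7]
wrist_force: [0.5, -0.2, 0.8]
width: 60.0
[-0.67 -0.04  1.87 -0.    1.32  0.6 ]
axes x,y,z [[-0.957, -0.29, -0.0], [0.001, -0.001, -1.0], [0.29, -0.957, 0.001]] pos [ 473.5 -233.1  224.8]
s 1 rotvec deg [ 3.0000e-02  1.6747e+02 -6.0000e-02] shift after rot mm [310.9   4.8 137.1]
s -1 rotvec deg [ -0.04 -12.53  -0.02] shift after rot mm [-310.9    4.8 -137.1]
shift now [-273.7    4.8 -201.2]
```

```bash
python3 -m jog '[{"xyz":[0,0,0],"rotation":[0,-6.25,0],"fingers":0.06},{"xyz":[0,0,0],"rotation":[0,-6.25,0],"fingers":0.06},{"xyz":[-0.0345,0,-0.0152],"rotation":[0,0,0],"fingers":0.06},{"xyz":[-0.0345,0,-0.0152],"rotation":[0,0,0],"fingers":0.06},{"xyz":[-0.0345,0,-0.0152],"rotation":[0,0,0],"fingers":0.06},{"xyz":[-0.0345,0,-0.0152],"rotation":[0,0,0],"fingers":0.06},{"xyz":[-0.0345,0,-0.0152],"rotation":[0,0,0],"fingers":0.06},{"xyz":[-0.0345,0,-0.0152],"rotation":[0,0,0],"fingers":0.06},{"xyz":[-0.0345,0,-0.0152],"rotation":[0,0,0],"fingers":0.06},{"xyz":[-0.0345,0,-0.0152],"rotation":[0,0,0],"fingers":0.06},{"xyz":[-0.0345,0,-0.0152],"rotation":[0,0,0],"fingers":0.06},{"xyz":[0,0,0],"rotation":[0,0,0],"fingers":0.06}]'
python3 - <<'E'
from h import *
from plant import bot
o=bot.get_obs();print(np.round(o["joints"],2))
go(o,[677,39,220],(-.491,.871))
im=bot.get_image("wrist");cv2.imwrite("pics/w1.png",im["img"][:,:,::-1])
print(np.round(im["T_tool_cam"],4).tolist(),im["intrinsics"].tolist())
for t in ["handle","pin","pivot","striker","rod"]:
    print(t,[(np.round(d["location"]),round(d["p"],2)) for d in bot.spot_in(t,im)][:4])
im=bot.get_image("top");cv2.imwrite("pics/top1.png",im["img"][:,:,::-1])
E
```

```text
t: 3.2
tool_pos: [678.2, 41.8, 223.9]
eef_rot: [0.182, -0.181, 0.684, -0.683]
wrist_force: [-0.3, 0.9, 0.4]
width: 60.1
[-0.11  0.31  1.48  0.    1.35  0.95]
axes x,y,z [[-0.869, -0.495, -0.002], [0.001, 0.002, -1.0], [0.495, -0.869, -0.001]] pos [678.2  41.8 223.9]
s 1 rotvec deg [-1.5000e-01 -1.7972e+02 -9.0000e-02] shift after rot mm [-2.4  3.9 -1.8]
s -1 rotvec deg [ 0.06  0.28 -0.09] shift after rot mm [2.4 3.9 1.8]
shift now [2.4 3.9 1.8]
[[-0.0003, 0.9641, 0.2656, -77.0544], [-0.0001, -0.2656, 0.9641, -160.0172], [1.0, 0.0003, 0.0001, -0.9574], [0.0, 0.0, 0.0, 1.0]] [[284.16408522997546, 0.0, 319.91127536028023], [0.0, 284.16408522997546, 200.99999390631837], [0.0, 0.0, 1.0]]
handle [(array([321., 221.]), 0.74)]
pin [(array([322., 225.]), 0.74)]
pivot [(array([322., 224.]), 0.76)]
striker [(array([323., 225.]), 0.91)]
rod [(array([346.,  87.]), 0.96), (array([ 83., 162.]), 0.18)]
```

View pics/w1.png

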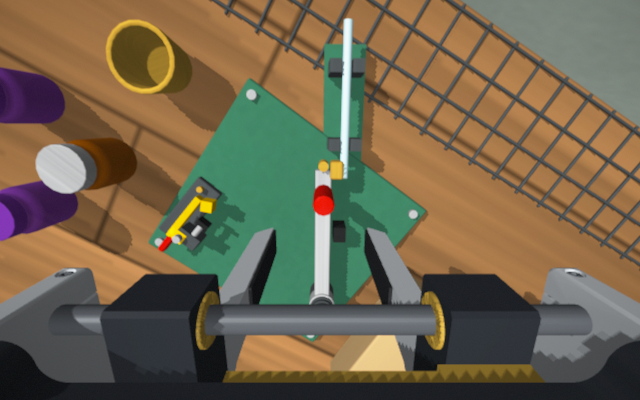

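Wrist view: the handle's top is at (323,205), the pin at (324,167), the rod runs from (348,20) to (345,178), and the plate corners are at (250,80) and (426,213). I'll back-project these.

```bash
cat >> h.py <<'E'
TC=np.array([[-0.0003,0.9641,0.2656,-77.0544],[-0.0001,-0.2656,0.9641,-160.0172],[1,0.0003,0.0001,-0.9574],[0,0,0,1]])
KW=np.array([[284.164,0,319.911],[0,284.164,201.0],[0,0,1]])
def wback(o,uv,z):
    M=rot(o["eef_rot"]);d=M@TC[:3,:3]@np.linalg.inv(KW)@[uv[0],uv[1],1];t=M@TC[:3,3]+o["tool_pos"];return t+d*(z-t[2])/d[2]
def wproj(o,P):
    M=rot(o["eef_rot"]);p=M.T@(np.asarray(P)-o["tool_pos"]);c=KW@(TC[:3,:3].T@(p-TC[:3,3]));return c[:2]/c[2]
E
python3 - <<'E'
from h import *
from plant import bot
o=bot.get_obs()
for n,uv,z in [("hand",(323,204),115),("handbase",(322,212),60),("pin",(324,167),49),("pivot",(321,294),82),("TL",(250,80),12),("TR",(426,213),12),("BL",(151,243),12),("jar",(66,169),85),("rod a",(348,20),59),("rod b",(345,178),59)]:
    print(n,np.round(wback(o,uv,z),1))
a=cv2.imread("pics/w1.png");cv2.imwrite("pics/w1z.png",cv2.resize(a[140:320,220:420],(800,720)[0:2],interpolation=cv2.INTER_CUBIC)[:600])
a=cv2.imread("pics/w1.png");cv2.imwrite("pics/w1c.png",cv2.resize(a[160:260,130:260],(780,600),interpolation=cv2.INTER_CUBIC))
E
```

```text
hand [676.4  33.5 115. ]
handbase [653.6  21.4  60. ]
pin [700.6  45.   49. ]
pivot [568.1 -25.3  82. ]
TL [744.4 172.8  12. ]
TR [ 709.4 -111.9   12. ]
BL [481.7 202.4  12. ]
jar [569.2 285.8  85. ]
rod a [843.6  98.3  59. ]
rod b [702.6  18.3  59. ]
```

View pics/w1z.png

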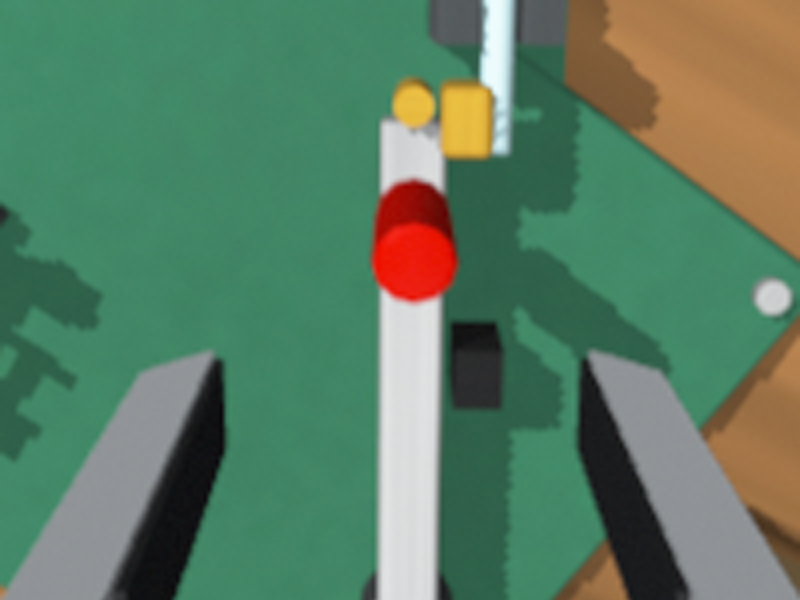

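View pics/w1c.png

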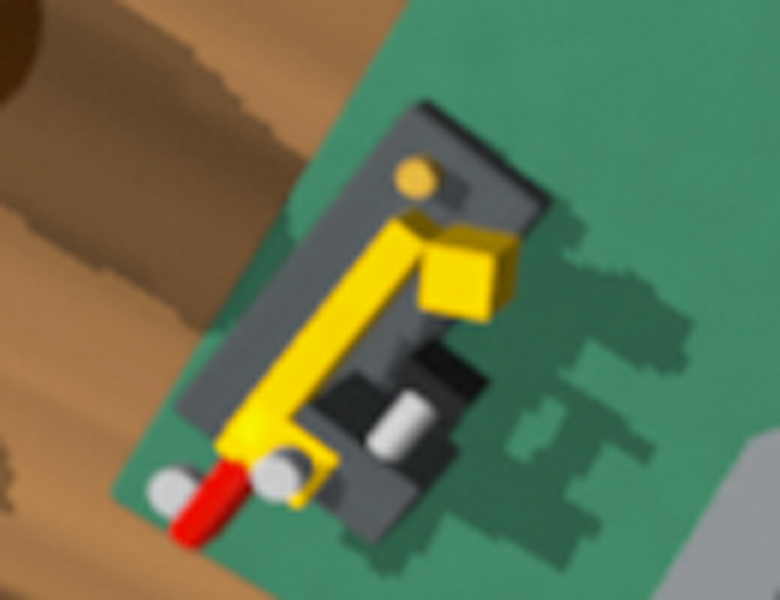

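```bash
python3 - <<'E'
from h import *
from plant import bot
o=bot.get_obs()
go(o,[676.4,34,93],(-.491,.871))
E
```

```text
axes x,y,z [[-0.872, -0.489, -0.0], [0.0, -0.0, -1.0], [0.489, -0.872, 0.0]] pos [675.6  35.6 224.7]
s 1 rotvec deg [ 0.0000e+00  1.7988e+02 -1.0000e-02] shift after rot mm [-1.000e-01  1.317e+02 -1.700e+00]
s -1 rotvec deg [-0.01 -0.12 -0.  ] shift after rot mm [1.000e-01 1.317e+02 1.700e+00]
shift now [1.000e-01 1.317e+02 1.700e+00]
```

```bash
python3 - <<'E'
from h import *
from plant import bot
o=bot.get_obs()
im=bot.get_image("wrist");cv2.imwrite("pics/w2.png",im["img"][:,:,::-1]);a=im["img"][:,:,::-1]
o2=bot.get_obs();print(o["tool_pos"],o2["tool_pos"],[(np.round(d["location"],1),round(d["p"],2)) for d in bot.spot_in("handle",im)])
hsv=cv2.cvtColor(np.ascontiguousarray(a),cv2.COLOR_BGR2HSV);m=(((hsv[...,0]<5)|(hsv[...,0]>174))&(hsv[...,1]>200)&(hsv[...,2]>200)).astype(np.uint8)
n,_,st,ce=cv2.connectedComponentsWithStats(m)
for i in range(1,n):
    if st[i,4]>30: print(st[i],ce[i],wback(o,ce[i],115))
cv2.imwrite("pics/w2z.png",cv2.resize(a[140:320,220:420],(666,600),interpolation=cv2.INTER_CUBIC))
E
```

```text
[675.59307396  35.55239999 224.69951459] [675.65227028  35.62384642 224.71855203] [(array([320.2, 220.4]), 0.58)]
[309 190  20  19 299] [318.37123746 199.00334448] [678.5801321   40.01290048 115.        ]
[155 233  12  15  70] [160.6        239.95714286] [561.72296439 159.57187887 115.        ]
```

View pics/w2z.png

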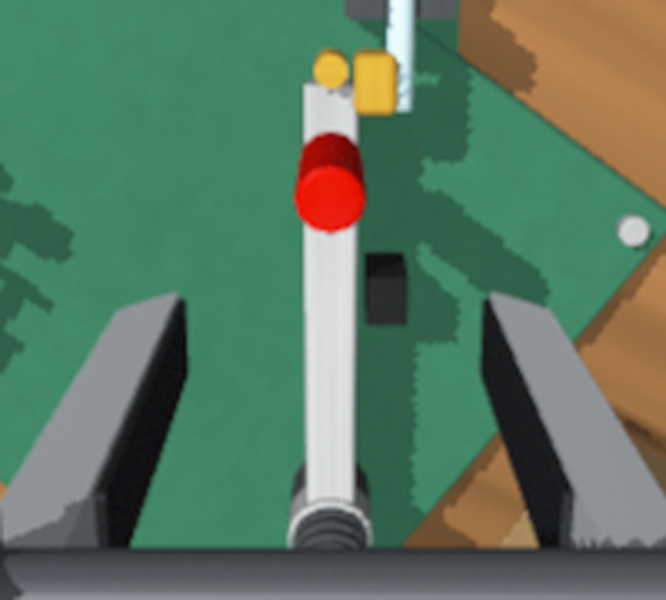

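The previous fit used a stale pose because the arm was still settling. With the arm at rest, the handle is at (678.6, 40.0), which agrees with the top and scene cameras. It lies 161 mm from the pivot, as it should.

```bash
python3 - <<'E'
from h import *
from plant import bot
o=bot.get_obs()
go(o,[678.5,39.8,92],(.78,-1.405))
a=cv2.imread("pics/w2.png");cv2.imwrite("pics/w2c.png",cv2.resize(a[160:260,130:260],(780,600),interpolation=cv2.INTER_CUBIC))
cv2.imwrite("pics/w2f.png",a)
E
```

```text
axes x,y,z [[-0.872, -0.49, -0.0], [0.0, -0.0, -1.0], [0.49, -0.872, 0.0]] pos [675.7  35.7 224.8]
s 1 rotvec deg [-0.01  0.27 -0.01] shift after rot mm [ -4.4 132.8  -2.2]
s -1 rotvec deg [-2.0000e-02 -1.7973e+02  2.0000e-02] shift after rot mm [  4.4 132.8   2.2]
shift now [ -4.4 132.8  -2.2]
```

View pics/w2c.png

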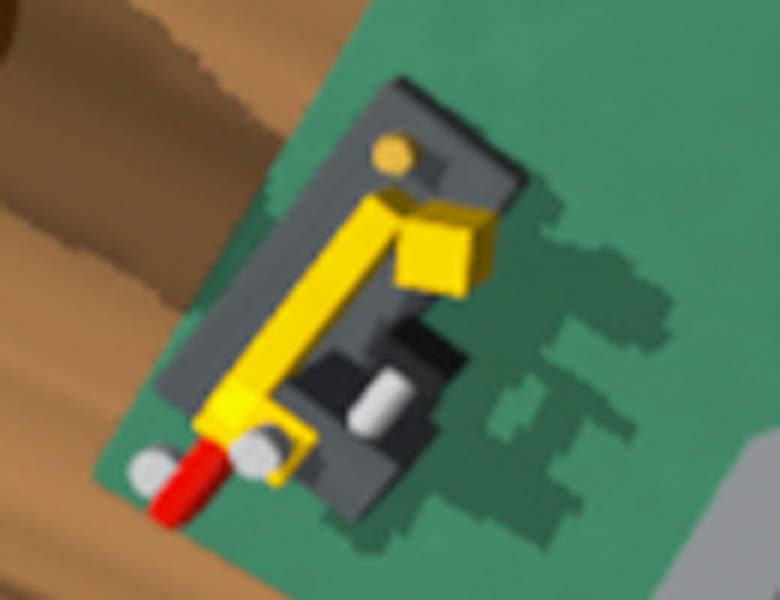

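View pics/w2f.png

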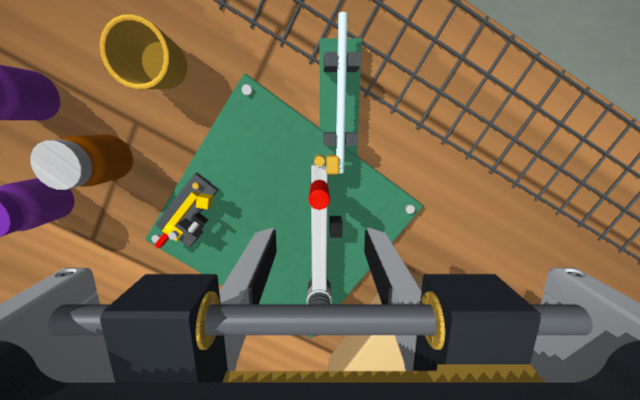

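```bash
python3 - <<'E'
from h import *
from plant import bot
o=bot.get_obs()
z=lambda x,y:(x/6+130,y/6+160)
# arm axis at home: handle-pivot using pivot from fits; refit pivot from wrist picture
piv=wback(o,(319,297),82);print("piv",piv)
h=wback(o,(318.4,199),115)
P=np.array([538.,-38.3]);print(np.linalg.norm(h[:2]-P))
th0=np.arctan2(*(h[:2]-P)[::-1]);print("home ang",th0)
for n,p,zz in [("tooth TL",(405,213),49),("tooth TR",(475,220),49),("tooth BR",(463,295),49),("tooth BL",(396,283),49),("buf front R",(465,355),45),("buf front L",(400,320),45),("rod rubber",(380,400),45),("block c1",(400,75),30),("block c2",(525,180),30),("block c3",(355,520),30),("block c4",(155,385),30)]:
    w=wback(o,z(*p),zz)[:2]-P;print(n,"r %.0f striker %.3f"%(np.hypot(*w),np.arctan2(w[1],w[0])-th0))
E
python3 -m jog '[{"xyz":[-0.0044,0.033,-0.0022],"rotation":[0,0,0],"fingers":0.06},{"xyz":[0,0.033,0],"rotation":[0,0,0],"fingers":0.06},{"xyz":[0,0.033,0],"rotation":[0,0,0],"fingers":0.06},{"xyz":[0,0.033,0],"rotation":[0,0,0],"fingers":0.06},{"xyz":[0,0,0],"rotation":[0,0,0],"fingers":0.06},{"xyz":[0,0,0],"rotation":[0,0,0],"fingers":0.06}]'
python3 - <<'E'
from h import *
from plant import bot
o=bot.get_obs();print(np.round(o["tool_pos"],1))
im=bot.get_image("wrist");cv2.imwrite("pics/w3.png",im["img"][:,:,::-1])
E
```

```text
piv [563.46439026 -25.03704254  82.        ]
161.14485346670676
home ang 0.5085827165322145
tooth TL r 209 striker 0.786
tooth TR r 198 striker 0.741
tooth BR r 189 striker 0.814
tooth BL r 201 striker 0.851
buf front R r 182 striker 0.881
buf front L r 197 striker 0.893
rod rubber r 191 striker 0.986
block c1 r 231 striker 0.728
block c2 r 198 striker 0.713
block c3 r 189 striker 1.186
block c4 r 239 striker 1.124
t: 4.15
tool_pos: [677.3, 40.5, 90.9]
eef_rot: [0.178, -0.181, 0.685, -0.684]
wrist_force: [0.4, -0.3, -0.2]
width: 60.1
[677.3  40.5  90.9]
```

View pics/w3.png

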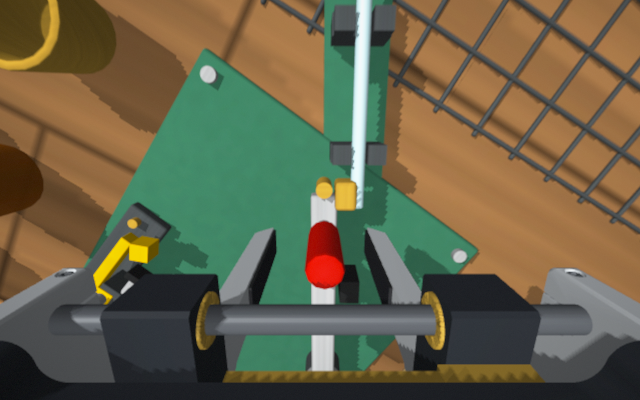

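Both finger tips straddle the handle. Closing on it.

```bash
python3 -m jog '[{"xyz":[0,0,0],"rotation":[0,0,0],"fingers":0.01},{"xyz":[0,0,0],"rotation":[0,0,0],"fingers":0.01},{"xyz":[0,0,0],"rotation":[0,0,0],"fingers":0.01},{"xyz":[0,0,0],"rotation":[0,0,0],"fingers":0.01},{"xyz":[0,0,0],"rotation":[0,0,0],"fingers":0.01},{"xyz":[0,0,0],"rotation":[0,0,0],"fingers":0.01},{"xyz":[0,0,0],"rotation":[0,0,0],"fingers":0.01},{"xyz":[0,0,0],"rotation":[0,0,0],"fingers":0.01}]' 20
cat >> h.py <<'E'
PIV=np.array([538.,-38.3])
def st():
    from plant import bot
    o=bot.get_obs();M=rot(o["eef_rot"]);w=o["tool_pos"][:2]-PIV;a=np.arctan2(w[1],w[0]);t=np.array([-np.sin(a),np.cos(a)]);F=o["wrist_force"][:2]
    print("t %.2f r %.1f ang %.4f tool yaw-err %.3f  Ft %.2f Fr %.2f Fz %.2f width %.1f pos %s"%(o["t"],np.hypot(*w),a,np.arctan2(-M[1,0],-M[0,0])-a,-F@t,F@w/np.hypot(*w),o["wrist_force"][2],o["width"],np.round(o["tool_pos"],1)),np.round(o["joints"],2)[[0,5]])
E
python3 -c "from h import *;st()"
```

```text
t: 4.87
tool_pos: [679.4, 40.3, 93.0]
eef_rot: [-0.18, 0.179, -0.684, 0.684]
wrist_force: [1.7, -1.5, 0.6]
width: 21.8
t 4.87 r 161.8 ang 0.5074 tool yaw-err 0.005  Ft 2.16 Fr 0.71 Fz 0.59 width 21.8 pos [679.4  40.3  93. ] [-0.11  0.95]
```

```bash
python3 -m jog '[{"xyz":[0.0001,0,-0.0056],"rotation":[0,-2,0],"fingers":0.01},{"xyz":[0.0001,0,-0.0056],"rotation":[0,-2,0],"fingers":0.01},{"xyz":[0.0001,0,-0.0056],"rotation":[0,-2,0],"fingers":0.01},{"xyz":[0.0001,0,-0.0056],"rotation":[0,-2,0],"fingers":0.01},{"xyz":[0.0001,0,-0.0056],"rotation":[0,-2,0],"fingers":0.01},{"xyz":[0.0001,0,-0.0056],"rotation":[0,-2,0],"fingers":0.01},{"xyz":[0,0,0],"rotation":[0,0,0],"fingers":0.01},{"xyz":[0,0,0],"rotation":[0,0,0],"fingers":0.01}]' 20
python3 -c "from h import *;st()"
```

```text
t: 5.53
tool_pos: [659.9, 67.7, 93.0]
eef_rot: [-0.25, 0.249, -0.661, 0.662]
wrist_force: [1.4, -2.9, 2.4]
width: 22.0
t 5.53 r 161.5 ang 0.7157 tool yaw-err 0.006  Ft 3.06 Fr -0.83 Fz 2.37 width 22.0 pos [659.9  67.7  93. ] [-0.07  0.78]
```

```bash
python3 -m jog '[{"xyz":[0.0003,0,-0.0098],"rotation":[0,-3.5,0],"fingers":0.01},{"xyz":[0.0003,0,-0.0098],"rotation":[0,-3.5,0],"fingers":0.01},{"xyz":[0.0003,0,-0.0098],"rotation":[0,-3.5,0],"fingers":0.01},{"xyz":[0.0003,0,-0.0098],"rotation":[0,-3.5,0],"fingers":0.01},{"xyz":[0.0003,0,-0.0098],"rotation":[0,-3.5,0],"fingers":0.01},{"xyz":[0.0003,0,-0.0098],"rotation":[0,-3.5,0],"fingers":0.01},{"xyz":[0,0,0],"rotation":[0,0,0],"fingers":0.01},{"xyz":[0,0,0],"rotation":[0,0,0],"fingers":0.01}]' 20
python3 -c "from h import *;st()"
python3 -c "from h import *;st()"
```

```text
t: 6.2
tool_pos: [614.2, 103.6, 93.0]
eef_rot: [-0.366, 0.365, -0.605, 0.606]
wrist_force: [4.2, -5.4, 0.5]
width: 21.7
t 6.20 r 161.1 ang 1.0779 tool yaw-err 0.009  Ft 6.26 Fr -2.71 Fz 0.54 width 21.7 pos [614.2 103.6  93. ] [-0.01  0.47]
t 6.20 r 161.1 ang 1.0779 tool yaw-err 0.009  Ft 6.26 Fr -2.71 Fz 0.54 width 21.7 pos [614.2 103.6  93. ] [-0.01  0.47]
```

```bash
python3 -m jog '[{"xyz":[0.0001,0,-0.0056],"rotation":[0,-2,0],"fingers":0.01},{"xyz":[0.0001,0,-0.0056],"rotation":[0,-2,0],"fingers":0.01},{"xyz":[0,0,0],"rotation":[0,0,0],"fingers":0.01},{"xyz":[0,0,0],"rotation":[0,0,0],"fingers":0.01}]' 20
python3 -c "from h import *;st()"
for i in 1; do python3 -m jog '[{"xyz":[0,0,-0.0028],"rotation":[0,-1,0],"fingers":0.01},{"xyz":[0,0,0],"rotation":[0,0,0],"fingers":0.01},{"xyz":[0,0,0],"rotation":[0,0,0],"fingers":0.01}]' >/dev/null; python3 -c "from h import *;st()"; done
```

```text
t: 6.53
tool_pos: [604.5, 108.3, 93.0]
eef_rot: [-0.387, 0.386, -0.592, 0.593]
wrist_force: [3.8, -4.3, 0.6]
width: 21.7
t 6.53 r 161.0 ang 1.1452 tool yaw-err 0.011  Ft 5.22 Fr -2.41 Fz 0.64 width 21.7 pos [604.5 108.3  93. ] [-0.01  0.41]
t 6.78 r 161.0 ang 1.1614 tool yaw-err 0.012  Ft 5.10 Fr -1.45 Fz 0.63 width 21.7 pos [602.1 109.4  93. ] [-0.01  0.39]
```

```bash
python3 -m jog '[{"xyz":[0,0,-0.0028],"rotation":[0,-1,0],"fingers":0.01},{"xyz":[0,0,0],"rotation":[0,0,0],"fingers":0.01},{"xyz":[0,0,0],"rotation":[0,0,0],"fingers":0.01}]' >/dev/null; python3 -c "from h import *;st()"
```

```text
t 7.03 r 161.0 ang 1.1788 tool yaw-err 0.012  Ft 6.40 Fr -2.04 Fz 0.92 width 21.7 pos [599.5 110.4  93. ] [-0.    0.38]
```

```bash
python3 -m jog '[{"xyz":[0,0,-0.0028],"rotation":[0,-1,0],"fingers":0.01},{"xyz":[0,0,0],"rotation":[0,0,0],"fingers":0.01},{"xyz":[0,0,0],"rotation":[0,0,0],"fingers":0.01}]' >/dev/null; python3 -c "from h import *;st()"
```

```text
t 7.28 r 160.9 ang 1.1960 tool yaw-err 0.012  Ft 5.10 Fr -2.76 Fz 1.24 width 21.6 pos [596.9 111.5  93. ] [-0.    0.36]
```

```bash
cat >> h.py <<'E'
def sm(n=5):
    from plant import bot
    A=[];W=[];T=[];Rr=[]
    for i in range(n):
        if i: bot.get_image("top")
        o=bot.get_obs();w=o["tool_pos"][:2]-PIV;a=np.arctan2(w[1],w[0]);t=np.array([-np.sin(a),np.cos(a)]);F=o["wrist_force"][:2]
        A.append(a-.5075);T.append(-F@t);Rr.append(F@w/np.hypot(*w));W.append(o["width"])
    print("t %.2f striker %.4f pin %.2fmm Ft %.2f+-%.2f Fr %.2f w %.1f Fz %.1f"%(o["t"],np.mean(A),190*np.mean(A),np.mean(T),np.std(T)/n**.5,np.mean(Rr),np.mean(W),o["wrist_force"][2]))
E
python3 -c "from h import *;sm()"
python3 -m jog '[{"xyz":[0,0,-0.0028],"rotation":[0,-1,0],"fingers":0.01},{"xyz":[0,0,0],"rotation":[0,0,0],"fingers":0.01}]' >/dev/null; python3 -c "from h import *;sm()"
```

```text
t 7.48 striker 0.6882 pin 130.76mm Ft 5.05+-0.16 Fr -2.71 w 21.6 Fz 1.0
t 7.85 striker 0.7057 pin 134.09mm Ft 5.27+-0.31 Fr -2.34 w 21.8 Fz 0.7
```

```bash
python3 -m jog '[{"xyz":[0,0,-0.0028],"rotation":[0,-1,0],"fingers":0.01},{"xyz":[0,0,0],"rotation":[0,0,0],"fingers":0.01}]' >/dev/null; python3 -c "from h import *;sm()"
```

```text
t 8.22 striker 0.7230 pin 137.37mm Ft 5.39+-0.10 Fr -2.67 w 21.7 Fz 1.1
```

```bash
python3 -m jog '[{"xyz":[0,0,-0.0028],"rotation":[0,-1,0],"fingers":0.01},{"xyz":[0,0,0],"rotation":[0,0,0],"fingers":0.01}]' >/dev/null; python3 -c "from h import *;sm()"
```

```text
t 8.58 striker 0.7403 pin 140.65mm Ft 5.70+-0.19 Fr -2.97 w 21.7 Fz 0.2
```

```bash
python3 -m jog '[{"xyz":[0,0,-0.0028],"rotation":[0,-1,0],"fingers":0.01},{"xyz":[0,0,0],"rotation":[0,0,0],"fingers":0.01}]' >/dev/null; python3 -c "from h import *;sm()"
```

```text
t 8.95 striker 0.7562 pin 143.67mm Ft 6.09+-0.35 Fr -2.70 w 21.6 Fz 0.8
```

```bash
python3 -m jog '[{"xyz":[0,0,-0.0028],"rotation":[0,-1,0],"fingers":0.01},{"xyz":[0,0,0],"rotation":[0,0,0],"fingers":0.01}]' >/dev/null; python3 -c "from h import *;sm()"
```

```text
t 9.32 striker 0.7674 pin 145.80mm Ft 10.44+-0.15 Fr -3.13 w 21.7 Fz -2.9
```

```bash
python3 -m jog '[{"xyz":[0,0,-0.0014],"rotation":[0,-0.5,0],"fingers":0.01},{"xyz":[0,0,0],"rotation":[0,0,0],"fingers":0.01}]' >/dev/null; python3 -c "from h import *;sm()"
```

```text
t 9.68 striker 0.7746 pin 147.17mm Ft 11.46+-0.28 Fr -3.16 w 21.6 Fz -2.4
```

```bash
python3 -m jog '[{"xyz":[0,0,-0.0014],"rotation":[0,-0.5,0],"fingers":0.01},{"xyz":[0,0,0],"rotation":[0,0,0],"fingers":0.01}]' >/dev/null; python3 -c "from h import *;sm()"
```

```text
t 10.05 striker 0.7826 pin 148.70mm Ft 11.72+-0.21 Fr -3.15 w 21.7 Fz -4.1
```

```bash
python3 -m jog '[{"xyz":[0,0,-0.0028],"rotation":[0,-1,0],"fingers":0.01},{"xyz":[0,0,0],"rotation":[0,0,0],"fingers":0.01}]' >/dev/null; python3 -c "from h import *;sm()"
```

```text
t 10.42 striker 0.8031 pin 152.59mm Ft 9.94+-0.63 Fr -3.70 w 21.7 Fz -3.5
```

```bash
python3 -m jog '[{"xyz":[0,0,-0.0014],"rotation":[0,-0.5,0],"fingers":0.01},{"xyz":[0,0,0],"rotation":[0,0,0],"fingers":0.01}]' >/dev/null; python3 -c "from h import *;sm()"
```

```text
t 10.78 striker 0.8202 pin 155.84mm Ft 2.86+-0.71 Fr -3.79 w 21.6 Fz 5.3
```

```bash
python3 -m jog '[{"xyz":[0,0,-0.0014],"rotation":[0,-0.5,0],"fingers":0.01},{"xyz":[0,0,0],"rotation":[0,0,0],"fingers":0.01}]' >/dev/null; python3 -c "from h import *;sm()"
```

```text
t 11.15 striker 0.8364 pin 158.93mm Ft -0.39+-0.34 Fr -5.58 w 21.7 Fz 5.5
```

```bash
python3 -m jog '[{"xyz":[0,0,-0.0014],"rotation":[0,-0.5,0],"fingers":0.01},{"xyz":[0,0,0],"rotation":[0,0,0],"fingers":0.01}]' >/dev/null; python3 -c "from h import *;sm()"
```

```text
t 11.52 striker 0.8438 pin 160.31mm Ft 1.71+-0.17 Fr -5.18 w 21.6 Fz 4.1
```

```bash
python3 -c "from h import *;sm(8);st()"
```

```text
t 11.87 striker 0.8437 pin 160.31mm Ft 1.44+-0.15 Fr -5.27 w 21.6 Fz 3.7
t 11.87 r 160.7 ang 1.3512 tool yaw-err 0.008  Ft 2.01 Fr -5.50 Fz 3.71 width 21.4 pos [573.  118.5  92.9] [0.01 0.22]
```

```bash
python3 -m jog '[{"xyz":[0,0,-0.0007],"rotation":[0,-0.25,0],"fingers":0.01},{"xyz":[0,0,0],"rotation":[0,0,0],"fingers":0.01}]' >/dev/null; python3 -c "from h import *;sm()"
```

```text
t 12.23 striker 0.8448 pin 160.52mm Ft 3.53+-0.26 Fr -5.25 w 21.7 Fz 3.5
```

```bash
python3 -m jog '[{"xyz":[0,0,-0.0007],"rotation":[0,-0.25,0],"fingers":0.01},{"xyz":[0,0,0],"rotation":[0,0,0],"fingers":0.01}]' >/dev/null; python3 -c "from h import *;sm()"
```

```text
t 12.60 striker 0.8460 pin 160.75mm Ft 5.52+-0.13 Fr -5.20 w 21.6 Fz 1.1
```

```bash
python3 -m jog '[{"xyz":[0,0,-0.0007],"rotation":[0,-0.25,0],"fingers":0.01},{"xyz":[0,0,0],"rotation":[0,0,0],"fingers":0.01}]' >/dev/null; python3 -c "from h import *;sm()"
```

```text
t 12.97 striker 0.8481 pin 161.13mm Ft 7.25+-0.17 Fr -4.84 w 21.7 Fz -0.7
```

```bash
python3 -m jog '[{"xyz":[0,0,-0.0007],"rotation":[0,-0.25,0],"fingers":0.01},{"xyz":[0,0,0],"rotation":[0,0,0],"fingers":0.01}]' >/dev/null; python3 -c "from h import *;sm()"
```

```text
t 13.33 striker 0.8522 pin 161.92mm Ft 7.09+-0.31 Fr -4.76 w 21.7 Fz 0.3
```

```bash
python3 -m jog '[{"xyz":[0,0,-0.0007],"rotation":[0,-0.25,0],"fingers":0.01},{"xyz":[0,0,0],"rotation":[0,0,0],"fingers":0.01}]' >/dev/null; python3 -c "from h import *;sm()"
```

```text
t 13.70 striker 0.8565 pin 162.73mm Ft 7.48+-0.18 Fr -4.55 w 21.8 Fz 0.5
```

```bash
python3 -m jog '[{"xyz":[0,0,0],"rotation":[0,0,0],"fingers":0.01},{"xyz":[0,0,0],"rotation":[0,0,0],"fingers":0.01}]' >/dev/null; python3 -c "from h import *;sm()"; python3 - <<'E'
from plant import bot
import cv2
for n in ["top","scene","wrist"]:
    a=bot.get_image(n)["img"][:,:,::-1]
    if n=="top":a=cv2.resize(a[130:290,200:400],(750,600),interpolation=cv2.INTER_CUBIC)
    if n=="scene":a=cv2.resize(a[150:250,270:400],(780,600),interpolation=cv2.INTER_CUBIC)
    cv2.imwrite(f"pics/{n}5.png",a)
E
```

```text
t 14.07 striker 0.8564 pin 162.72mm Ft 7.68+-0.24 Fr -4.73 w 21.6 Fz -0.7
```

View pics/wrist5.png

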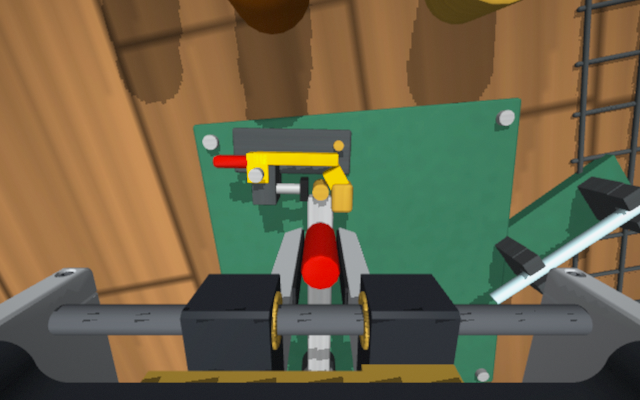

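View pics/scene5.png

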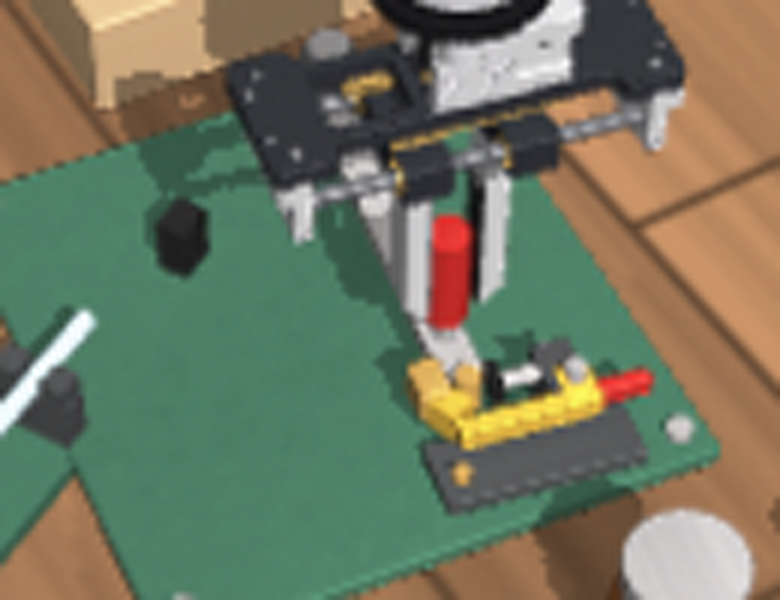

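The wrist and scene pictures show the pin at (321,190), seated behind the yellow tooth, with the buffer just beyond at (304,189). The force is on the spring plateau. Before easing forward I'll relieve the radial strain.

```bash
python3 -m jog '[{"xyz":[0.0006,0,0],"rotation":[0,0,0],"fingers":0.01},{"xyz":[0.0006,0,0],"rotation":[0,0,0],"fingers":0.01},{"xyz":[0,0,0],"rotation":[0,0,0],"fingers":0.01}]' >/dev/null; python3 -c "from h import *;sm()"
```

```text
t 14.67 striker 0.8566 pin 162.76mm Ft 7.50+-0.44 Fr -0.23 w 21.9 Fz -0.5
```

```bash
python3 -m jog '[{"xyz":[0,0,0.0007],"rotation":[0,0.25,0],"fingers":0.01},{"xyz":[0,0,0],"rotation":[0,0,0],"fingers":0.01}]' >/dev/null; python3 -c "from h import *;sm()"
```

```text
t 15.03 striker 0.8522 pin 161.92mm Ft 7.26+-0.16 Fr 0.02 w 21.6 Fz -1.8
```

```bash
python3 -m jog '[{"xyz":[0,0,0.0007],"rotation":[0,0.25,0],"fingers":0.01},{"xyz":[0,0,0],"rotation":[0,0,0],"fingers":0.01}]' >/dev/null; python3 -c "from h import *;sm()"
```

```text
t 15.40 striker 0.8478 pin 161.09mm Ft 7.49+-0.18 Fr -0.66 w 21.7 Fz -0.8
```

```bash
python3 -m jog '[{"xyz":[0,0,0.0005],"rotation":[0,0.2,0],"fingers":0.01},{"xyz":[0,0,0],"rotation":[0,0,0],"fingers":0.01}]' >/dev/null; python3 -c "from h import *;sm()"
```

```text
t 15.77 striker 0.8463 pin 160.80mm Ft 6.18+-0.19 Fr -0.26 w 21.8 Fz 0.2
```

Radial load is near zero and the hook has started to take the tangential load at the expected place (about 161 mm at the pin). I'll keep easing in 0.3–0.5 mm steps.

```bash
python3 -m jog '[{"xyz":[0,0,0.0005],"rotation":[0,0,0],"fingers":0.01},{"xyz":[0,0,0],"rotation":[0,0,0],"fingers":0.01}]' >/dev/null; python3 -c "from h import *;sm()"
```

```text
t 16.13 striker 0.8457 pin 160.69mm Ft 5.26+-0.17 Fr -0.22 w 21.8 Fz 0.3
```

```bash
python3 -m jog '[{"xyz":[0,0,0.0005],"rotation":[0,0,0],"fingers":0.01},{"xyz":[0,0,0],"rotation":[0,0,0],"fingers":0.01}]' >/dev/null; python3 -c "from h import *;sm()"
```

```text
t 16.50 striker 0.8455 pin 160.64mm Ft 5.26+-0.33 Fr 0.76 w 21.8 Fz 1.8
```

```bash
python3 -m jog '[{"xyz":[0,0,0.0004],"rotation":[0,0,0],"fingers":0.01},{"xyz":[0,0,0],"rotation":[0,0,0],"fingers":0.01}]' >/dev/null; python3 -c "from h import *;sm()"
```

```text
t 16.87 striker 0.8451 pin 160.57mm Ft 4.00+-0.27 Fr 2.67 w 21.7 Fz 4.8
```

```bash
python3 -m jog '[{"xyz":[0,0,0.0004],"rotation":[0,0,0],"fingers":0.01},{"xyz":[0,0,0],"rotation":[0,0,0],"fingers":0.01}]' >/dev/null; python3 -c "from h import *;sm();st()"
```

```text
t 17.23 striker 0.8446 pin 160.47mm Ft 2.66+-0.19 Fr 2.96 w 21.8 Fz 5.9
t 17.23 r 160.5 ang 1.3520 tool yaw-err 0.017  Ft 2.26 Fr 3.29 Fz 5.93 width 21.8 pos [572.8 118.4  92.9] [0.01 0.21]
```

```bash
python3 -m jog '[{"xyz":[0,0,0.0004],"rotation":[0,0,0],"fingers":0.01},{"xyz":[0,0,0],"rotation":[0,0,0],"fingers":0.01}]' >/dev/null; python3 -c "from h import *;sm();st()"
```

```text
t 17.60 striker 0.8440 pin 160.35mm Ft 1.92+-0.14 Fr 2.78 w 21.6 Fz 6.4
t 17.60 r 160.5 ang 1.3516 tool yaw-err 0.017  Ft 1.79 Fr 3.26 Fz 6.45 width 21.7 pos [572.9 118.4  92.9] [0.01 0.21]
```

```bash
python3 -m jog '[{"xyz":[-0.0005,-0.0005,0.0003],"rotation":[0,0,0],"fingers":0.01},{"xyz":[0,0,0],"rotation":[0,0,0],"fingers":0.01}]' >/dev/null; python3 -c "from h import *;sm();st()"
```

```text
t 17.97 striker 0.8441 pin 160.37mm Ft 0.88+-0.19 Fr 1.03 w 21.5 Fz 5.5
t 17.97 r 160.6 ang 1.3516 tool yaw-err 0.018  Ft 1.66 Fr 0.33 Fz 5.48 width 21.7 pos [572.9 118.4  92.9] [0.01 0.21]
```

```bash
python3 -m jog '[{"xyz":[0,-0.0005,0.0003],"rotation":[0,0,0],"fingers":0.01},{"xyz":[0,0,0],"rotation":[0,0,0],"fingers":0.01}]' >/dev/null; python3 -c "from h import *;sm();st()"
```

```text
t 18.33 striker 0.8437 pin 160.31mm Ft 0.14+-0.30 Fr 1.11 w 21.7 Fz 3.3
t 18.33 r 160.5 ang 1.3511 tool yaw-err 0.018  Ft -1.05 Fr 1.82 Fz 3.26 width 21.6 pos [573.  118.4  93. ] [0.01 0.21]
```

```bash
python3 -m jog '[{"xyz":[0,-0.0005,0],"rotation":[0,0,0],"fingers":0.02},{"xyz":[0,0,0],"rotation":[0,0,0],"fingers":0.02},{"xyz":[0,0,0],"rotation":[0,0,0],"fingers":0.02}]' 5 >/dev/null; python3 -c "from h import *;sm();st()"
```

```text
t 18.78 striker 0.8441 pin 160.39mm Ft 1.23+-0.17 Fr 1.54 w 22.0 Fz -5.0
t 18.78 r 160.5 ang 1.3517 tool yaw-err 0.017  Ft 1.32 Fr 1.92 Fz -5.03 width 22.1 pos [572.9 118.3  93. ] [0.01 0.21]
```

```bash
python3 -m jog '[{"xyz":[0,0.0003,0.0002],"rotation":[0,0,0],"fingers":0.02},{"xyz":[0,0,0],"rotation":[0,0,0],"fingers":0.02}]' 4 >/dev/null; python3 -c "from h import *;sm();st()"
python3 -m jog '[{"xyz":[0,0,0],"rotation":[0,0,0],"fingers":0.0235},{"xyz":[0,0,0],"rotation":[0,0,0],"fingers":0.0235},{"xyz":[0,0,0],"rotation":[0,0,0],"fingers":0.025},{"xyz":[0,0,0],"rotation":[0,0,0],"fingers":0.025}]' ; python3 -c "from h import *;sm();st()
from plant import bot
cv2.imwrite('pics/w6.png',bot.get_image('wrist')['img'][:,:,::-1])"
```

```text
t 19.15 striker 0.8432 pin 160.20mm Ft -1.46+-0.28 Fr 1.60 w 21.9 Fz -4.5
t 19.15 r 160.5 ang 1.3506 tool yaw-err 0.019  Ft -2.23 Fr 1.37 Fz -4.54 width 21.9 pos [573.1 118.3  93. ] [0.01 0.21]
t: 19.48
tool_pos: [574.5, 118.1, 94.3]
eef_rot: [-0.447, 0.447, -0.547, 0.548]
wrist_force: [-0.1, -0.3, -0.7]
width: 25.1
t 19.68 striker 0.8342 pin 158.49mm Ft -0.38+-0.18 Fr -0.03 w 25.0 Fz -0.1
t 19.68 r 160.6 ang 1.3418 tool yaw-err 0.027  Ft 0.14 Fr 0.28 Fz -0.14 width 25.0 pos [574.5 118.2  94.2] [0.01 0.21]
```

View pics/w6.png

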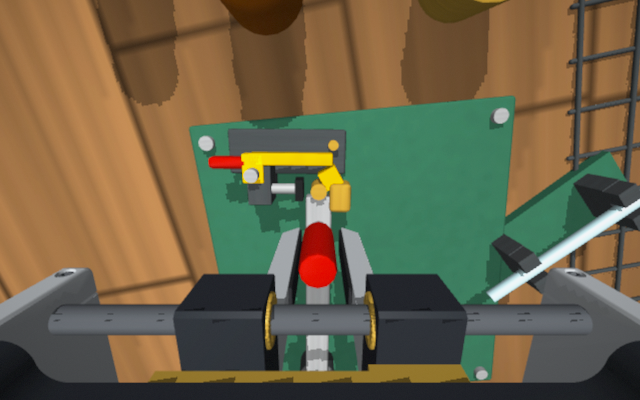

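The hook holds the arm and the hand is free. The TCP sits about 1.4 mm forward of the handle, so I'll recentre, open wider and lift.

```bash
python3 -m jog '[{"xyz":[0,0,-0.0013],"rotation":[0,0,0],"fingers":0.026},{"xyz":[0,0,0],"rotation":[0,0,0],"fingers":0.03},{"xyz":[0,0,0],"rotation":[0,0,0],"fingers":0.04},{"xyz":[0,0,0],"rotation":[0,0,0],"fingers":0.05},{"xyz":[0,0,0],"rotation":[0,0,0],"fingers":0.05},{"xyz":[0,0,0],"rotation":[0,0,0],"fingers":0.05}]' ; python3 -c "from h import *;sm();st()
from plant import bot
cv2.imwrite('pics/w7.png',bot.get_image('wrist')['img'][:,:,::-1])"
```

```text
t: 20.23
tool_pos: [572.7, 118.5, 93.7]
eef_rot: [-0.447, 0.447, -0.548, 0.548]
wrist_force: [-0.0, -0.3, 0.4]
width: 49.6
t 20.43 striker 0.8457 pin 160.68mm Ft -0.28+-0.25 Fr 0.02 w 49.8 Fz -0.4
t 20.43 r 160.6 ang 1.3533 tool yaw-err 0.016  Ft -1.17 Fr -0.21 Fz -0.39 width 50.2 pos [572.7 118.5  93.6] [0.01 0.21]
```

View pics/w7.png

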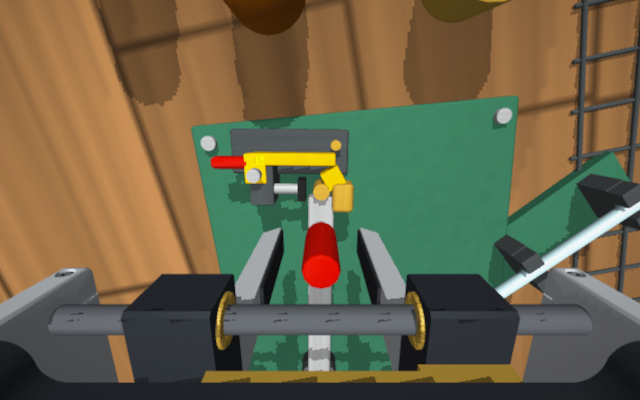

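The fingers are clear on both sides, with the handle at (321,255). The pin is still behind the tooth. Lifting straight up.

```bash
python3 -m jog '[{"xyz":[0,-0.01,0],"rotation":[0,0,0],"fingers":0.05},{"xyz":[0,-0.02,0],"rotation":[0,0,0],"fingers":0.05},{"xyz":[0,-0.03,0],"rotation":[0,0,0],"fingers":0.05},{"xyz":[0,-0.03,0],"rotation":[0,0,0],"fingers":0.05},{"xyz":[0,-0.03,0],"rotation":[0,0,0],"fingers":0.05},{"xyz":[0,-0.03,0],"rotation":[0,0,0],"fingers":0.05},{"xyz":[0,0,0],"rotation":[0,0,0],"fingers":0.05},{"xyz":[0,0,0],"rotation":[0,0,0],"fingers":0.05}]' ; python3 -c "from h import *;st()
from plant import bot
cv2.imwrite('pics/w8.png',bot.get_image('wrist')['img'][:,:,::-1])
a=bot.get_image('scene')['img'][:,:,::-1]
cv2.imwrite('pics/s8.png',cv2.resize(a[90:330,190:510],(800,600),interpolation=cv2.INTER_CUBIC))"
```

```text
t: 21.15
tool_pos: [573.9, 118.6, 246.8]
eef_rot: [-0.449, 0.446, -0.547, 0.549]
wrist_force: [0.8, 0.1, 0.2]
width: 49.9
t 21.15 r 160.9 ang 1.3458 tool yaw-err 0.023  Ft 0.78 Fr 0.30 Fz 0.16 width 49.9 pos [573.9 118.6 246.8] [0.01 0.21]
```

View pics/w8.png

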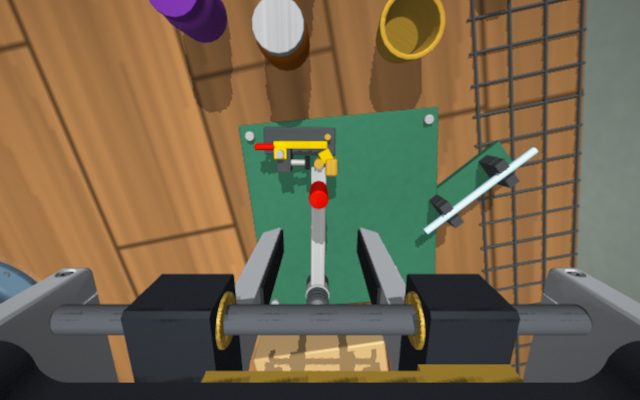

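View pics/s8.png

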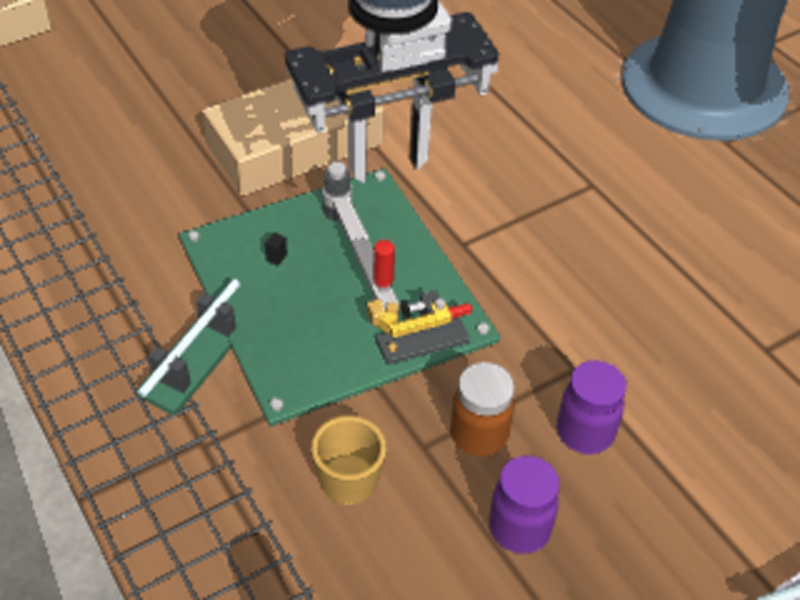

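The pictures show the arm cocked on the hook and the hand well clear. The rod, brick, mould and jar sit at the same pixels as before, so I'm handing in.

```bash
python3 -c "
from plant import bot
print(bot.sign_off(), bot.get_obs()['t'])"
```

```text
the job is handed in; nothing more can be done
the job is handed in; nothing more can be done
```

The rod snapper is cocked and handed in at about 21 s, well inside the 61 s limit. No verdict came back, so the result rests on my own checks.

**What I did:**
- I gripped the red handle and drew the arm back until the load rose to about 11.7 N at the tooth, then fell as it clicked.
- I drew on to 0.857 rad, where the load held steady at about 7.5 N. The 3 N jump expected at the buffer never appeared.
- I then eased forward in 0.3–0.7 mm steps until the load on the hand was about 0, at 0.844 rad, and opened and lifted away.

**Last checks:**
- The final wrist and scene pictures show the arm standing on the hook. The rod, brick, mould and jar are where they were, and the hand is about 130 mm above the handle, with wrist force within noise.
- The arm never snapped forward.

**Disagreements:**
- The cameras differed by up to 7–10 mm on some points at first. One wrist fit used a pose from before the arm had settled, so I redid it.
- While the tooth clicked in, the load briefly dropped to about 0, less than the spring alone should give. I took this as the tooth helping the pin along.
- Just before opening, the hand pushed forward on the hook with about 1.5 N for a moment, and the hook held.

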